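Find and mark the high edge of a faceplate

ROBOT

A 6-joint arm with a two-finger parallel gripper is mounted at the origin on the work surface. World frame = base frame: x ahead of the robot, y to its left, z up, the work surface at z = 0. Lengths are in m, angles in rad, forces in N, time in s.
With the tool pointing down it reaches from about 0.275 to 1 m from the base axis. Payload 8.4 kg.
Tool frame: the origin (TCP) lies on the centre line of the jaws, within the pads' length; the fingertips stand 17 mm ahead of it and the grasp point (between the pads) lies 2 mm behind it (bot.tcp_to_tips is the y of the fingertips in the tool frame, in m); y points along the fingers, z is the direction in which the jaws open and shut, and the axes are right-handed (so a half turn about y gives the same grasp; the last joint's range is limited). The gripper opens to 85 mm and grips with 20 to 120 N. Pads are 22 mm wide; open, the fingers measure 114 mm over their backs; the gripper's body (76 mm by 85 mm) begins 54 mm behind the grasp point. The pads swing forward as they close: fully open they stand 13 mm farther back than shut.
Start: joints at [1.304, 0.353, 1.633, -0, 1.155, -0.002], TCP at [0.164, 0.603, 0.248] pointing down, gripper open.
Joint ranges: [-2.63, 2.63], [-0.92, 2.1], [0.06, 2.66], [-1.3, 4.44], [0, 2.69], [-3.02, 3.02]. Speed limits (rad/s): [2.22, 2.22, 2.79, 3.14, 3.14, 3.14].

INTERFACE

Orientations are given as a unit quaternion [x, y, z, w].
In Python, from workcell import bot, hand, kinematics, get_obs, vision, hand_in gives the robot as it stands. The module is installed in compiled form; this text tells all that it offers. Calls block until the motion is done:
- bot.reach(position, orientation): joint-space move of the TCP to a pose.
- bot.servo_line(position, ori=None, velocity=0.15): straight line of the TCP; ori=None keeps the orientation; velocity is the mean speed in m/s.
- bot.goto_joints(angles): joint-space move.
- hand.move_gripper(opening, strength=None): finger opening in m; strength is the grip in N (None keeps the last); returns when the fingers have stopped.
- bot.dwell(seconds).
- kinematics.solve_ik(position, orientation): joint angles nearest the present ones, or None.
- get_obs(): the state.
- vision.read_camera(name): name is "side" or "top" or "wrist"; returns a dict with "frame" (480x640x3 uint8, red, green, blue), "intrinsics" (3x3 intrinsics, pixels), "view" (4x4, takes a point from world to camera coordinates). Camera axes: x right, y down, z forward; pixel columns grow to the right and rows downward; lengths in m; the calibration is good to about 2 mm. A picture is of the moment at which its call begins. There is no depth.
A pose or a line that the arm cannot do raises bot.IKError and nothing moves.
- hand_in(): hands the job in, once; it reports no verdict.
The state is a dict: "time_s": time; "joint_pos": joint angles; "joint_vel": joint speeds; "joint_efforts": joint torques, N m; "position": TCP position; "orientation": TCP orientation; "wrist_force": force on the tool from outside, world axes, zero at the start; "ft_torque": the same for the moment, N m; "gripper_width": finger opening in m.
Only numpy, scipy, OpenCV 4.12 (cv2) and the standard library are available. Lean on these libraries where they do the work, as an engineer would, in place of code of your own. Each camera call takes 0.05 s, during which the arm holds its last target.

TASK

The steel faceplate sits out of true: find its high side with the touch probe. First turn the lying probe upright and hang it by its ears in the rest, tip down, let go and take it anew; then touch its tip gently on the face beside each coloured tab, in the order red, yellow, green, blue. Hang the probe back in the rest, then gently set the brass marker upright on the face close to the edge, at its highest side, and leave the other things on the bench alone.

Things in the scene. Friction and masses are not known exactly. Their poses are not given: they have to be found in the camera images.
- probe: touch probe, 147 mm long, 0.15-0.21 kg, straight along own x, tip at +x; starts lying on the cradle. Orange square handle 26 x 26 mm, own x -74 to -8 mm; dark flange x -8 to 0, 26 mm thick along own z, with ears to 54 mm along own y; round shank 14 mm thick, x 0 to 46; thin plunger to x 68. Origin: flange's tip-side face, mid y, at the edge of one flat (handle's axis is at own z +13 mm)
- probe_grip (a point): middle of the probe's orange handle (on its axis); axes as the probe's; 45 mm from the ears' tip-side face, 113 mm from the tip
- probe_tip (a point): brass tip of the probe's sprung plunger (8 mm thick) when not pushed in; this point is fixed to the probe's body. The plunger starts to yield at 1 N, is fully in (8 mm) at 5 N, and springs back
- cradle: wooden cradle, fixed: foot 150 x 70 x 8 mm, two uprights to 50 mm above the table that carry the lying probe; x axis along the probe towards its tip. Upright under the handle's end: centre x -60 mm, 24 mm wide; under the flange: x +10 mm, 60 mm wide; each 10 mm thick along x. Between them the handle is free at both sides and below. Origin under the foot's middle
- rest_top (a point): rest, fixed: two parallel upright aluminium walls with black tops on a dark foot 100 x 100 x 8 mm. Point midway between the walls, level with their tops (95 mm above the table). Walls run 50 mm along the rest's x, 14 mm thick, with a 24 mm gap between (along y): the probe's shank hangs in the gap with its ears on the tops
- rest_grip (a point): where the middle of the probe's handle comes when it hangs in the middle of the rest: 45 mm above rest_top
- stand: faceplate stand, fixed: grey base and pan 200 mm across (top 54 mm above the table), at its rim four coloured tabs, 92 mm from the axis (tops 69 mm up): red at own +x, then every 90 degrees counter-clockwise from above yellow, green, blue. The plain steel plate over the pan, 160 mm across, is described at face_mid. Origin under the middle, on the table
- face_mid (a point): middle of the steel faceplate's top, 80 mm above the table; axes as the stand's (z vertical). The plate is flat, 160 mm across, 10 mm thick, does not move, and sits 6 degrees out of true in a direction that differs each time and is not told: its rim is up to 8.4 mm higher on one side, lower on the other
- marker: brass marker weight, 0.18-0.33 kg, 70 mm tall: round foot 40 mm across, 14 mm high; upright stem 22 mm thick from 20 to 60 mm; small head 26 mm across. Origin at the middle of the foot's underside
- marker_grip (a point): on the marker's stem, 46 mm above the underside of its foot
- marker_foot (a point): middle of the underside of the marker's foot
- point_red (a point): the point to touch beside the red tab: 60 mm from the plate's middle; given at the height of the plate's middle (80 mm), the steel there is up to 6.3 mm higher or lower
- point_yellow (a point): the point to touch beside the yellow tab: 60 mm from the plate's middle; given at the height of the plate's middle (80 mm), the steel there is up to 6.3 mm higher or lower
- point_green (a point): the point to touch beside the green tab: 60 mm from the plate's middle; given at the height of the plate's middle (80 mm), the steel there is up to 6.3 mm higher or lower
- point_blue (a point): the point to touch beside the blue tab: 60 mm from the plate's middle; given at the height of the plate's middle (80 mm), the steel there is up to 6.3 mm higher or lower
- jar: bystander, leave alone: amber glass jar, 50 mm across, 70 mm tall; origin at its underside
- spool: bystander, leave alone: copper-coloured spool, 56 mm across, 48 mm tall; origin at its underside
- bench_block: bystander, leave alone: square steel block on black rubber, 56 x 56 x 32 mm; origin at its underside
- hammer: bystander, leave alone: hammer lying down, 220 mm long; origin at its underside
- file: bystander, leave alone: file with wooden handle lying down, about 200 mm long, 22 mm high; origin at its underside
- ring_box: bystander, leave alone: blue box, 70 x 60 x 44 mm; origin at its underside
There are look-alikes about, which are no part of the job. Leave any purple or turquoise look-alike of the marker alone.

How it is judged:
On the way, in this order (a step that is already met when the one before it is completed fails the run):
1. the probe hangs upright in the rest, tip down, let go (distance between probe_grip and rest_grip below 0.022 m and z of probe_tip in the frame of rest_top below -0.055 m and linear speed of probe below 0.03 m/s and contact force between probe and the fingers below 0.05 N), for 0.2 s.
2. the probe's tip touches the steel face beside the red tab (within 22 mm of the point 20 mm in from the rim, over 1 N) (horizontal distance between probe_tip and point_red below 0.022 m and contact force between probe and stand above 1 N), for 0.02 s.
3. the probe's tip touches the steel face beside the yellow tab (within 22 mm of the point 20 mm in from the rim, over 1 N) (horizontal distance between probe_tip and point_yellow below 0.022 m and contact force between probe and stand above 1 N), for 0.02 s.
4. the probe's tip touches the steel face beside the green tab (within 22 mm of the point 20 mm in from the rim, over 1 N) (horizontal distance between probe_tip and point_green below 0.022 m and contact force between probe and stand above 1 N), for 0.02 s.
5. the probe's tip touches the steel face beside the blue tab (within 22 mm of the point 20 mm in from the rim, over 1 N) (horizontal distance between probe_tip and point_blue below 0.022 m and contact force between probe and stand above 1 N), for 0.02 s.
6. the probe hangs in the rest again, let go (all of step 1), for 0.2 s.
7. the marker stands released on the face at its high edge (horizontal distance between marker_foot and face_mid below 0.078 m and z of marker_foot in the frame of face_mid between 0.0042 and 0.01 m and angle between marker_foot's own z axis and vertical below 0.16 rad and linear speed of marker below 0.03 m/s and contact force between marker and stand above 0.5 N and contact force between marker and the fingers below 0.05 N), for 0.2 s.
At the end, for the whole second after the job is handed in: The probe hangs tip down in the rest (handle's middle within 22 mm of rest_grip) and the marker stands upright on the faceplate, the middle of its foot 4.2 to 10 mm higher than the plate's middle (56 mm out: within about 40 degrees of the highest direction); both released and at rest (all of step 6 and all of step 7); the robot touches nothing.
It fails at once if the probe is pressed harder than 35 N on the stand (contact force between probe and stand above 35 N).
It fails at once if the marker is dropped or knocked: let go, it moves faster than 0.4 m/s (a fall of about 8 mm) (contact force between marker and the fingers below 0.05 N and linear speed of marker above 0.4 m/s).
It fails at once if a bystander (jar, spool, steel block, hammer, file or blue box) is moved more than 25 mm (distance of any of jar, spool, bench_block, hammer, file, ring_box from where it was at the start of the episode above 0.025 m).
It also fails if it takes over 72 s, if anything falls off the work surface, if the arm or the gripper's body presses on something with over 40 N, if the wrist force passes 120 N, or if a joint passes its speed limit or range.

## Working session

There is one attempt and no reset: what is moved stays moved. The work goes in short steps, each a Python script; the robot and the scene stay as the last script left them, time stands still between calls to the robot, and variables do not carry over. Pictures are saved under pics/ and viewed, and the job is handed in when it is done.

```bash
mkdir -p pics
python3 - <<'E'
from workcell import vision,get_obs
import cv2
for n in("top","side","wrist"):
    d=vision.read_camera(n); cv2.imwrite(f"pics/{n}0.png",d["frame"][:,:,::-1]); print(n,d["intrinsics"].round(1).tolist(),d["view"].round(3).tolist())
o=get_obs();print(o)
E
```

```text
top [[547.8, 0.0, 315.2], [0.0, 547.8, 250.1], [0.0, 0.0, 1.0]] [[-0.027, -1.0, 0.008, -0.025], [-0.992, 0.026, -0.122, 0.545], [0.122, -0.012, -0.992, 1.224], [0.0, 0.0, 0.0, 1.0]]
side [[511.8, 0.0, 315.2], [0.0, 511.8, 245.4], [0.0, 0.0, 1.0]] [[0.79, -0.613, 0.007, -0.459], [-0.319, -0.421, -0.849, 0.246], [0.524, 0.668, -0.528, 0.944], [0.0, 0.0, 0.0, 1.0]]
wrist [[423.3, 0.0, 315.4], [0.0, 423.3, 236.9], [0.0, 0.0, 1.0]] [[0.261, 0.965, -0.001, -0.625], [0.912, -0.247, 0.327, -0.042], [0.316, -0.086, -0.945, 0.381], [0.0, 0.0, 0.0, 1.0]]
{'time_s': 0.15, 'joint_pos': array([ 1.30362475e+00,  3.53528523e-01,  1.63395184e+00, -2.24207670e-05,
        1.15521044e+00, -2.44093866e-03]), 'joint_vel': array([ 5.79069417e-04,  4.01525525e-04, -1.34405430e-03, -1.79696103e-03,
        4.97462146e-04,  9.07006679e-05]), 'joint_efforts': array([ 8.34129514e-04, -6.05636287e+01, -3.42338347e+01,  1.12209134e-04,
        6.21240906e-03, -5.74964396e-07]), 'position': array([0.16347092, 0.60288585, 0.24771439]), 'orientation': array([ 0.70130738, -0.09336515,  0.09327516, -0.70053597]), 'wrist_force': array([-0.30818533,  0.13041448,  0.35438918]), 'ft_torque': array([ 0.03322857, -0.00824927,  0.03645459]), 'gripper_width': 0.08533357357208785}
```

View pics/top0.png

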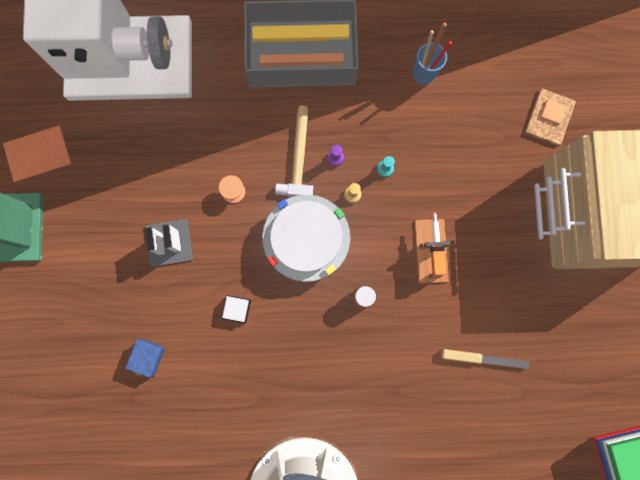

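View pics/side0.png

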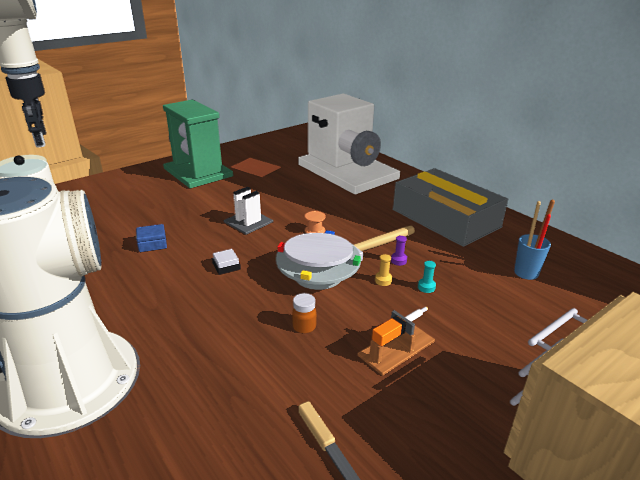

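View pics/wrist0.png

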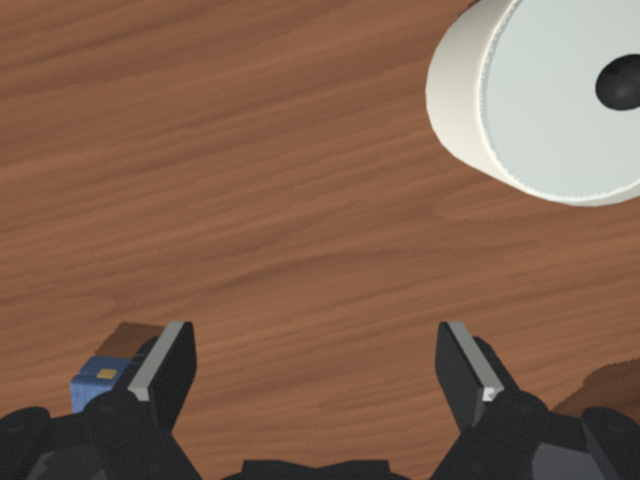

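Run:
```python
import cv2,numpy as np
t=cv2.imread("pics/top0.png");s=cv2.imread("pics/side0.png")
def crop(im,u,v,w,h,k): return cv2.resize(im[v:v+h,u:u+w],None,fx=k,fy=k,interpolation=cv2.INTER_CUBIC)
cv2.imwrite("pics/c1.png",np.hstack([crop(t,400,205,64,96,6),crop(t,138,210,64,96,6)]))
cv2.imwrite("pics/c2.png",crop(t,250,140,160,150,4))
cv2.imwrite("pics/c3.png",crop(s,260,190,190,190,3))
```

```text
(no output)
```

View pics/c1.png

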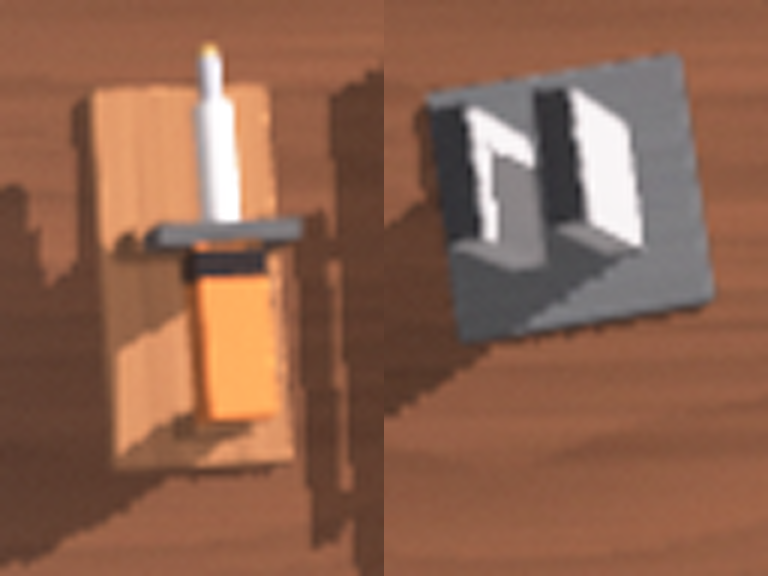

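View pics/c2.png

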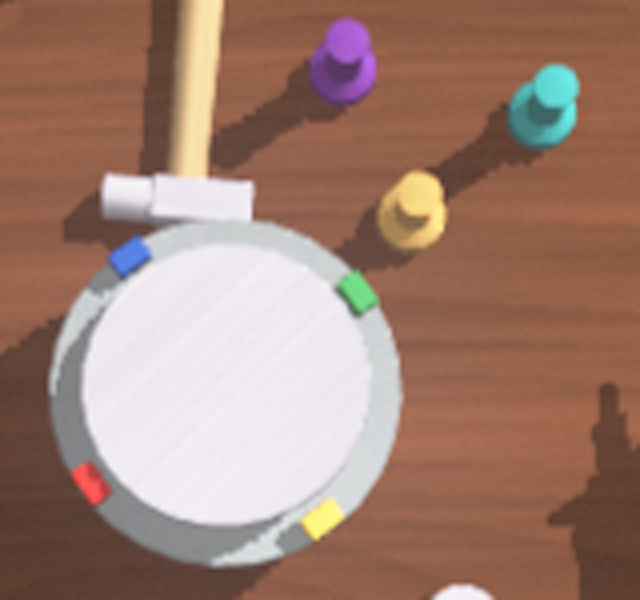

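View pics/c3.png

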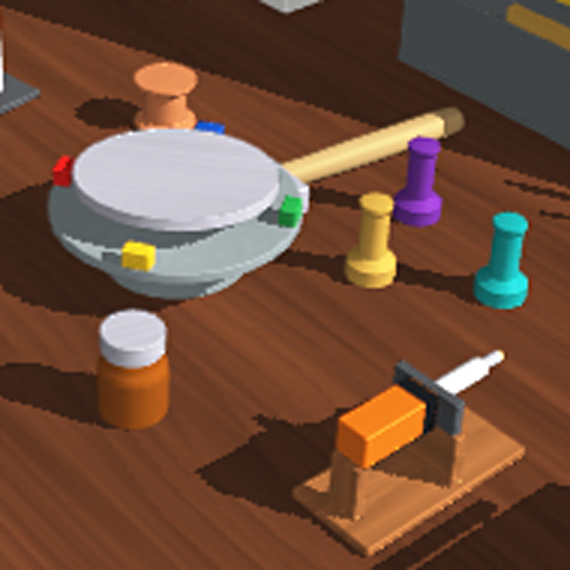

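```bash
cat > h.py <<'E'
import numpy as np,cv2
from workcell import bot,hand,kinematics,get_obs,vision,hand_in
def cam(n):
    d=vision.read_camera(n); return d
def px2w(d,u,v,z):
    K,V=d["intrinsics"],d["view"]; R,t=V[:3,:3],V[:3,3]
    r=R.T@np.linalg.solve(K,[u,v,1]); c=-R.T@t
    return c+r*(z-c[2])/r[2]
def w2px(d,p):
    q=d["view"][:3,:3]@np.asarray(p)+d["view"][:3,3]; q=d["intrinsics"]@q; return q[:2]/q[2]
E
python3 - <<'E'
from h import *
d=cam("top"); s=cam("side")
np.set_printoptions(precision=4,suppress=True)
A=lambda x,y:(400+x/6,205+y/6)
B=lambda x,y:(138+(x-384)/6,210+y/6)
C=lambda x,y:(250+x/4,140+y/4)
S=lambda x,y:(260+x/3,190+y/3)
cr=np.array([px2w(d,*A(*p),.008) for p in [(92,88),(270,88),(290,462),(113,470)]]);print("cradle",cr[:,:2],cr.mean(0))
for n,p,z in [("tip",(209,47),.063),("earL",(150,232),.076),("earR",(302,228),.076),("endL",(203,420),.076),("endR",(275,415),.076)]: print(n,px2w(d,*A(*p),z))
r=np.array([px2w(d,*B(*p),.008) for p in [(430,97),(680,55),(714,298),(463,342)]]);print("rest",r[:,:2],r.mean(0))
e=r[0]+r[1]-r[2]-r[3]; print("rest ang",np.degrees(np.arctan2(e[1],e[0])))
e=r[0]+r[3]-r[1]-r[2]; print("rest ang y",np.degrees(np.arctan2(e[1],e[0])))
st=np.array([px2w(d,*C(*p),.069) for p in [(92,484),(322,519),(358,293),(130,257)]]);print("stand",st[:,:2],st.mean(0),np.linalg.norm(st-st.mean(0),axis=1))
e=st[0]-st[2];f=st[1]-st[3];print("ang",np.degrees(np.arctan2(e[1],e[0])),np.degrees(np.arctan2(f[1],f[0]))-90)
print("marker head",px2w(d,*C(417,186),.07),"foot",px2w(d,*C(412,219),.012), "jar",px2w(d,365,296,.07),"side foot",px2w(s,*S(371,265),.014),"side head",px2w(s,*S(376,202),.07))
print("sidetabs",[px2w(s,*S(*p),.069)[:2] for p in[(65,165),(138,250),(291,205),(210,128)]])
print("side tip",px2w(s,*S(498,355),.063))
E
```

```text
cradle [[ 0.6139 -0.2786]
 [ 0.6121 -0.3488]
 [ 0.4647 -0.3483]
 [ 0.4634 -0.2793]] [ 0.5385 -0.3138  0.008 ]
tip [ 0.6189 -0.3126  0.063 ]
earL [ 0.5474 -0.2839  0.076 ]
earR [ 0.5474 -0.3405  0.076 ]
endL [ 0.4771 -0.2998  0.076 ]
endR [ 0.4782 -0.3265  0.076 ]
rest [[0.6147 0.3566]
 [0.6289 0.259 ]
 [0.5326 0.2457]
 [0.518  0.3429]] [0.5735 0.301  0.008 ]
rest ang 7.9970508873246695
rest ang y 98.41374628872488
stand [[ 0.5182  0.0552]
 [ 0.4953 -0.0721]
 [ 0.6223 -0.0963]
 [ 0.6461  0.0315]] [ 0.5705 -0.0204  0.069 ] [0.0919 0.0912 0.0918 0.0918]
ang 124.49952959308987 -235.50844644303893
marker head [ 0.6827 -0.1316  0.07  ] foot [ 0.6768 -0.133   0.012 ] jar [ 0.4351 -0.1465  0.07  ] side foot [ 0.676  -0.1388  0.014 ] side head [ 0.6786 -0.1355  0.07  ]
sidetabs [array([0.5209, 0.0533]), array([ 0.4965, -0.0753]), array([ 0.6251, -0.0982]), array([0.6491, 0.0287])]
side tip [ 0.6198 -0.3119  0.063 ]
```

```bash
cat >> h.py <<'E'
from scipy.spatial.transform import Rotation as Rn
GP=np.array([0.506,-0.313,0.063]); RT=np.array([0.5735,0.301,0.095]); RA=np.radians(8.2)
def quat(y,z):
    y=np.array(y,float);y/=np.linalg.norm(y);z=np.array(z,float);z-=y*(z@y);z/=np.linalg.norm(z)
    return Rn.from_matrix(np.c_[np.cross(y,z),y,z])
def tcp(grasp,R): return np.asarray(grasp)+0.002*R.as_matrix()[:,1]
def pick(a,sg): return quat([-np.sin(a),0,-np.cos(a)],[0,sg,0])
def hang(a,sg,ty):
    Rp0=np.array([[1,0,0],[0,1,0],[0,0,1]]).T
    rel=pick(a,sg).as_matrix().T@Rp0
    y=np.array([-np.sin(RA),np.cos(RA),0])*ty; x=np.array([0,0,-1.])
    return Rn.from_matrix(np.c_[x,y,np.cross(x,y)]@rel.T)
E
python3 - <<'E'
from h import *
np.set_printoptions(precision=3,suppress=True)
d=cam("top")
B=lambda x,y:(138+(x-384)/6,210+y/6)
print([px2w(d,*B(*p),.095) for p in[(430,97),(468,105),(535,90),(574,90),(580,222),(545,212),(482,243)]])
for a in (0,.3,.5,.7):
  for sg in(1,-1):
    R=pick(a,sg);q=kinematics.solve_ik(tcp(GP,R),R.as_quat());print("pick",a,sg,q)
    for ty in(1,-1):
      R=hang(a,sg,ty);out=[]
      for z in(.225,.141):
        g=[RT[0],RT[1],z];out.append(kinematics.solve_ik(tcp(g,R),R.as_quat()))
      print("   hang",ty,R.as_matrix()[:,1],out)
E
```

```text
[array([0.599, 0.331, 0.095]), array([0.596, 0.317, 0.095]), array([0.601, 0.292, 0.095]), array([0.601, 0.278, 0.095]), array([0.552, 0.276, 0.095]), array([0.556, 0.288, 0.095]), array([0.545, 0.311, 0.095])]
pick 0 1 [-0.556  0.539  1.829 -0.     0.773 -2.127]
   hang 1 [-0.99  -0.143 -0.   ] [array([ 0.369,  1.227,  0.777,  0.501,  2.657, -1.12 ]), array([ 0.369,  1.333,  0.734,  0.449,  2.6  , -1.179])]
   hang -1 [ 0.99   0.143 -0.   ] [array([ 0.785,  0.716,  2.335,  3.785,  1.499, -1.625]), array([ 0.785,  0.941,  2.285,  3.785,  1.638, -1.52 ])]
pick 0 -1 [-0.556  0.539  1.829 -0.     0.773  1.014]
   hang 1 [-0.99  -0.143  0.   ] [array([0.369, 1.227, 0.777, 0.501, 2.657, 2.022]), array([0.369, 1.333, 0.734, 0.449, 2.6  , 1.963])]
   hang -1 [0.99  0.143 0.   ] [array([0.785, 0.716, 2.335, 3.785, 1.499, 1.517]), array([0.785, 0.941, 2.285, 3.785, 1.638, 1.621])]
pick 0.3 1 [-0.482  0.657  1.639 -0.153  1.118 -1.967]
   hang 1 [-0.946 -0.136  0.296] [None, None]
   hang -1 [0.946 0.136 0.296] [array([ 0.761,  0.964,  2.253,  3.775,  1.933, -1.524]), array([ 0.761,  1.162,  2
[... 533 characters left out ...]
4  0.754  1.511 -0.213  1.34   1.225]
   hang 1 [-0.869 -0.125  0.479] [None, None]
   hang -1 [0.869 0.125 0.479] [array([0.724, 1.094, 2.159, 3.761, 2.163, 1.645]), array([0.724, 1.275, 2.059, 3.795, 2.228, 1.704])]
pick 0.7 1 [-0.415  0.86   1.385 -0.263  1.554 -1.891]
   hang 1 [-0.757 -0.109  0.644] [None, None]
   hang -1 [0.757 0.109 0.644] [array([ 0.677,  1.194,  2.044,  3.722,  2.353, -1.502]), array([ 0.677,  1.361,  1.933,  3.755,  2.4  , -1.456])]
pick 0.7 -1 [-0.415  0.86   1.385 -0.263  1.554  1.25 ]
   hang 1 [-0.757 -0.109  0.644] [None, None]
   hang -1 [0.757 0.109 0.644] [array([0.677, 1.194, 2.044, 3.722, 2.353, 1.64 ]), array([0.677, 1.361, 1.933, 3.755, 2.4  , 1.686])]
```

Run:
```python
from h import *
np.set_printoptions(precision=3,suppress=True)
for a in (-.3,-.5,-.65,-.8):
  for sg in(1,-1):
    R=pick(a,sg);q=kinematics.solve_ik(tcp(GP,R),R.as_quat());print("pick",a,sg,q)
    for ty in(-1,):
      R=hang(a,sg,ty);out=[]
      for z in(.225,.141):
        g=[RT[0],RT[1],z];out.append(kinematics.solve_ik(tcp(g,R),R.as_quat()))
      print("   hang",ty,R.as_matrix()[:,1],out)
```

```text
pick -0.3 1 [-0.655  0.475  2.008  0.424  0.453 -2.589]
   hang -1 [ 0.946  0.136 -0.296] [array([ 0.761,  0.457,  2.323,  3.867,  0.986, -1.819]), array([ 0.761,  0.684,  2.316,  3.791,  1.157, -1.66 ])]
pick -0.3 -1 [-0.655  0.475  2.008  0.424  0.453  0.553]
   hang -1 [ 0.946  0.136 -0.296] [array([0.761, 0.457, 2.323, 3.867, 0.986, 1.323]), array([0.761, 0.684, 2.316, 3.791, 1.157, 1.481])]
pick -0.5 1 [-0.732  0.477  2.113  1.117  0.364  2.955]
   hang -1 [ 0.869  0.125 -0.479] [array([ 0.724,  0.327,  2.263,  4.052,  0.656, -2.061]), array([ 0.724,  0.533,  2.283,  3.868,  0.811, -1.816])]
pick -0.5 -1 [-0.732  0.477  2.113  1.117  0.364 -0.186]
   hang -1 [ 0.869  0.125 -0.479] [array([0.724, 0.327, 2.263, 4.052, 0.656, 1.08 ]), array([0.724, 0.533, 2.283, 3.868, 0.811, 1.326])]
pick -0.65 1 [-0.793  0.508  2.179  1.644  0.447  2.38 ]
   hang -1 [ 0.788  0.114 -0.605] [array([ 0.689,  0.265,  2.197,  4.366,  0.455, -2.407]), array([ 0.689,  0.449,  2.232,  4.023,  0.565, -2.016])]
pick -0.65 -1 [-0.793  0.508  2.179  1.644  0.447 -0.762]
   hang -1 [ 0.788  0.114 -0.605] [array([0.689, 0.265, 2.197, 4.366, 0.455, 0.735]), array([0.689, 0.449, 2.232, 4.023, 0.565, 1.126])]
pick -0.8 1 [-0.856  0.566  2.232  1.938  0.619  2.024]
   hang -1 [ 0.69   0.099 -0.717] [None, array([ 0.651,  0.395,  2.164,  4.387,  0.366, -2.415])]
pick -0.8 -1 [-0.856  0.566  2.232  1.938  0.619 -1.117]
   hang -1 [ 0.69   0.099 -0.717] [None, array([0.651, 0.395, 2.164, 4.387, 0.366, 0.726])]
```

Run:
```python
from h import *
a=-.5
R=pick(a,-1);T=tcp(GP,R);y=R.as_matrix()[:,1]
bot.reach(T-.11*y,R.as_quat())
bot.servo_line(T-.0*y,velocity=.12)
cv2.imwrite("pics/w1.png",cam("wrist")["frame"][:,:,::-1])
s=cam("side")["frame"][:,:,::-1];cv2.imwrite("pics/s1.png",cv2.resize(s[260:400,320:480],None,fx=4,fy=4))
o=get_obs();print(o["time_s"],o["position"]-T,o["joint_pos"],o["wrist_force"])
```

```text
4.8333 [ 5.79416140e-05 -2.29596218e-04  6.01094790e-04] [-0.73191646  0.47595094  2.11279031  1.11641152  0.36450926 -0.18577067] [ 0.54649166 -0.91564823 -0.31800388]
```

View pics/w1.png

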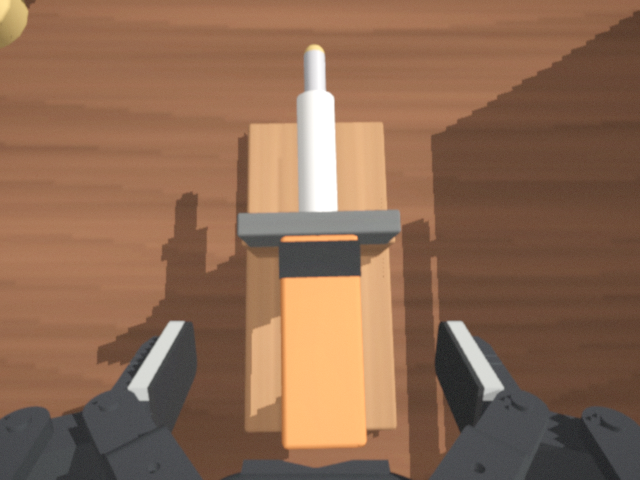

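View pics/s1.png

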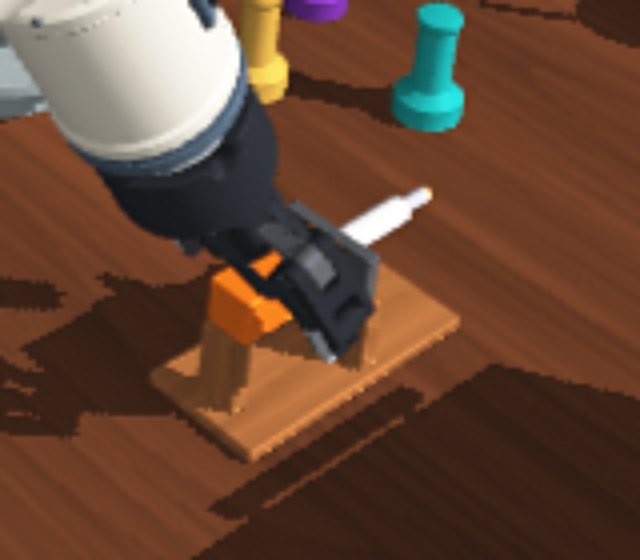

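Run:
```python
from h import *
a=-.5
print(hand.move_gripper(0.0,strength=60))
R=pick(a,-1);T=tcp(GP,R)
o=get_obs();print(o["time_s"],o["gripper_width"])
bot.servo_line(T+[0,0,.04],velocity=.12)
bot.servo_line(T+[-.03,0,.22],velocity=.3)
H=hang(a,-1,-1)
bot.reach(tcp([RT[0],RT[1],.25],H),H.as_quat())
o=get_obs();print(o["time_s"],o["gripper_width"],o["joint_pos"])
cv2.imwrite("pics/w2.png",cam("wrist")["frame"][:,:,::-1])
d=cam("top");cv2.imwrite("pics/t2.png",cv2.resize(d["frame"][190:300,80:240,::-1],None,fx=4,fy=4))
d=cam("side");cv2.imwrite("pics/s2.png",cv2.resize(d["frame"][130:270,160:320,::-1],None,fx=4,fy=4))
```

```text
False
5.4083 0.02534448397463672
9.675 0.025118713989956583 [0.72344982 0.27058309 2.25053535 4.12803583 0.61541217 0.98538335]
```

View pics/w2.png

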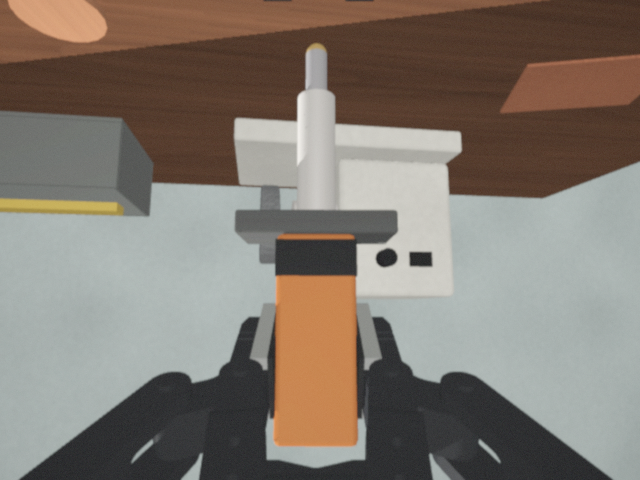

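View pics/t2.png

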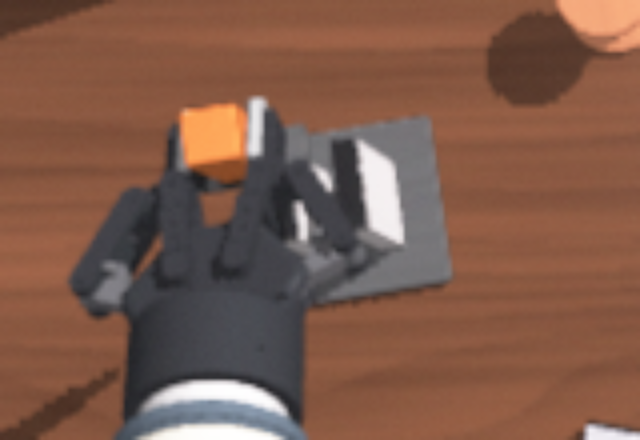

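View pics/s2.png

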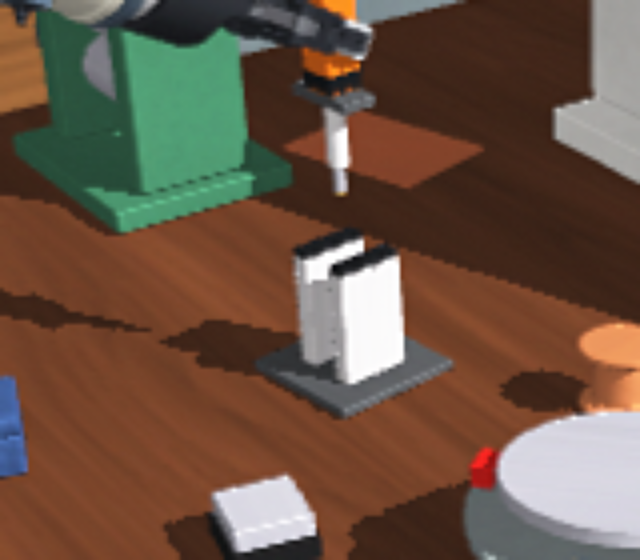

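Run:
```python
from h import *
d=cam("side");t=cam("top")
print(w2px(d,[*RT[:2],.137]),"meas 245.3,178",w2px(d,RT),"meas 246.7,193", w2px(t,[*RT[:2],.25+.029]),"meas",80+212/4,190+138/4)
```

```text
[244.54339579 178.39653431] meas 245.3,178 [245.55558314 192.53875559] meas 246.7,193 [131.86979411 223.14435492] meas 133.0 224.5
```

Run:
```python
from h import *
H=hang(-.5,-1,-1)
q=H.as_quat()
bot.servo_line(tcp([*RT[:2],.215],H),velocity=.15)
f0=get_obs()["wrist_force"]
for z in np.arange(.205,.138,-.01).tolist()+[.141,.139,.1375,.136]:
    bot.servo_line(tcp([*RT[:2],z],H),velocity=.06)
    o=get_obs();f=o["wrist_force"]-f0
    if np.linalg.norm(f)>4: print("contact",z,f);break
print(z,f,o["time_s"])
cv2.imwrite("pics/s3.png",cv2.resize(cam("side")["frame"][130:270,160:320,::-1],None,fx=4,fy=4))
```

```text
contact 0.141 [ 0.21393991 -1.72891077  5.77630034]
0.141 [ 0.21393991 -1.72891077  5.77630034] 12.775
```

View pics/s3.png

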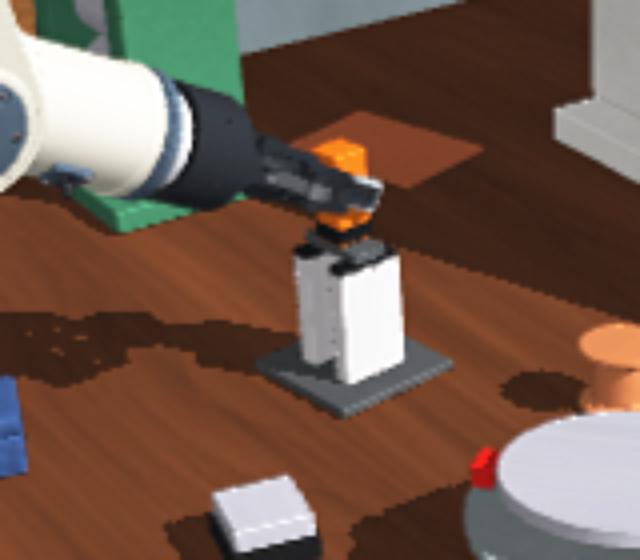

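```bash
cat >> h.py <<'E'
RY=np.array([-np.sin(RA),np.cos(RA),0])
def down(sg): return quat([0,0,-1],RY*sg)
E
python3 - <<'E'
from h import *
np.set_printoptions(precision=3,suppress=True)
H=hang(-.5,-1,-1);y=H.as_matrix()[:,1]
hand.move_gripper(.085); bot.dwell(.1)
p=get_obs()["position"]
bot.servo_line(p-.10*y,velocity=.2)
bot.servo_line(p-.10*y+[0,0,.12],velocity=.3)
d=cam("side");cv2.imwrite("pics/s4.png",cv2.resize(d["frame"][130:270,160:320,::-1],None,fx=4,fy=4))
d=cam("top");cv2.imwrite("pics/t4.png",cv2.resize(d["frame"][190:300,80:240,::-1],None,fx=4,fy=4))
print(get_obs()["time_s"],get_obs()["joint_pos"])
for sg in(1,-1):
    for z in(.25,.14): print(sg,kinematics.solve_ik([*RT[:2],z],down(sg).as_quat()))
E
```

```text
Traceback (most recent call last):
workcell.IKError: the arm cannot follow that straight line within its joint ranges
```

Run:
```python
from h import *
np.set_printoptions(precision=3,suppress=True)
o=get_obs();print(o["position"],o["time_s"],o["joint_pos"])
d=cam("side");cv2.imwrite("pics/s4.png",cv2.resize(d["frame"][130:270,160:320,::-1],None,fx=4,fy=4))
for sg in(1,-1):
    print(kinematics.solve_ik([.45,.26,.3],down(sg).as_quat()))
    for z in(.25,.14): print(sg,kinematics.solve_ik([*RT[:2],z],down(sg).as_quat()))
    for z in(.3,.193): print(sg,kinematics.solve_ik([.6,-.02,z],down(sg).as_quat()))
```

```text
[0.489 0.289 0.188] 14.1833 [0.874 0.357 2.415 4.071 0.82  1.236]
[ 0.521  0.139  1.796 -0.     1.206 -1.193]
1 [ 0.481  0.386  1.58  -0.     1.175 -1.233]
1 [ 0.481  0.5    1.67  -0.     0.972 -1.233]
1 [-0.036  0.27   1.631 -0.     1.24  -1.75 ]
1 [-0.036  0.372  1.739 -0.     1.03  -1.75 ]
[ 0.521  0.139  1.796 -0.     1.206  1.949]
-1 [ 0.481  0.386  1.58  -0.     1.175  1.909]
-1 [ 0.481  0.5    1.67  -0.     0.972  1.909]
-1 [-0.036  0.27   1.631 -0.     1.24   1.392]
-1 [-0.036  0.372  1.739 -0.     1.03   1.392]
```

View pics/s4.png

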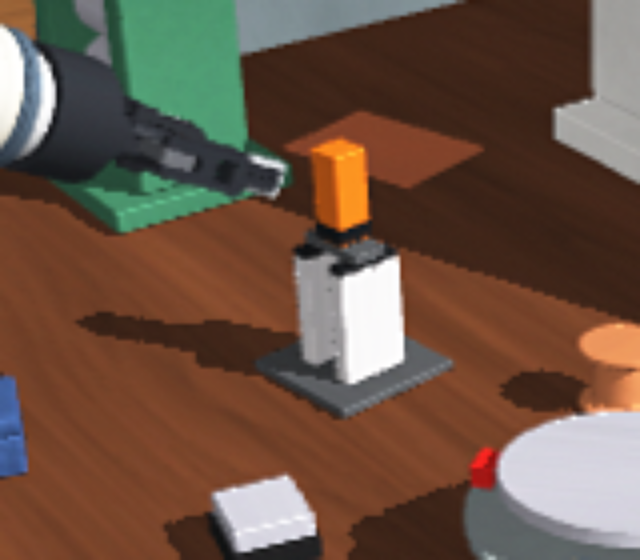

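Run:
```python
from h import *
np.set_printoptions(precision=3,suppress=True)
q=get_obs()["joint_pos"].copy()
bot.goto_joints([q[0],q[1]-.35,q[2],q[3]-.6,q[4],q[5]])
R=down(-1)
bot.reach([.47,.27,.32],R.as_quat())
bot.reach([*RT[:2],.235],R.as_quat())
o=get_obs();print(o["time_s"],o["joint_pos"])
cv2.imwrite("pics/w5.png",cam("wrist")["frame"][:,:,::-1])
d=cam("top");cv2.imwrite("pics/t5.png",cv2.resize(d["frame"][190:300,80:240,::-1],None,fx=4,fy=4))
```

```text
18.825 [0.481 0.4   1.595 0.    1.148 1.909]
```

View pics/w5.png

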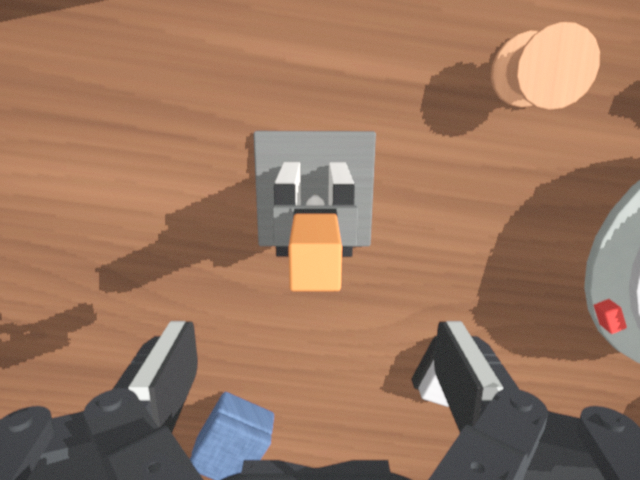

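Run:
```python
from h import *
np.set_printoptions(precision=4,suppress=True)
w=cam("wrist");print(px2w(w,316,268,.169), [px2w(w,*p,.095) for p in[(288,191),(343,192)]])
R=down(-1);q=px2w(w,316,268,.169)
print(q[:2]-RT[:2])
```

```text
[0.5734 0.3017 0.169 ] [array([0.5926, 0.3227, 0.095 ]), array([0.597 , 0.2875, 0.095 ])]
[-0.0001  0.0007]
```

```bash
cat >> h.py <<'E'
SC=np.array([.5715,-.0215]); SA=np.radians(124.5)
def pt(k): a=SA+k*np.pi/2; return SC+.06*np.array([np.cos(a),np.sin(a)])
def touch(k,R,zs=.093):
    P=pt(k); go=lambda z,v: bot.servo_line(tcp([*P,z+.113],R),velocity=v)
    bot.reach(tcp([*P,.115+.113],R),R.as_quat())
    go(zs,.12); bot.dwell(.15); f0=np.mean([get_obs()["wrist_force"][2]]); L=[]
    z=zs
    while z>.066:
        z-=.0015; go(z,.03); bot.dwell(.03); o=get_obs(); f=o["wrist_force"][2]-f0; L.append((round(o["position"][2]-.111,4),round(float(f),2)))
        if f>3.0: break
    bot.dwell(.1); o=get_obs();f=o["wrist_force"][2]-f0
    zt=o["position"][2]-.111+ .002*(f-1)
    print(k,"contact z~",round(zt,4),"f",round(float(f),2),L[-6:],"t",o["time_s"])
    go(.115,.15)
    return zt
E
python3 - <<'E'
from h import *
R=down(-1)
bot.servo_line(tcp([*RT[:2],.14],R),velocity=.15)
hand.move_gripper(0.0,strength=60)
print(get_obs()["gripper_width"])
bot.servo_line(tcp([*RT[:2],.15],R),velocity=.06)
bot.servo_line(tcp([*RT[:2],.24],R),velocity=.2)
cv2.imwrite("pics/s6.png",cv2.resize(cam("side")["frame"][130:270,160:320,::-1],None,fx=4,fy=4))
print(touch(0,R))
cv2.imwrite("pics/s6b.png",cv2.resize(cam("side")["frame"][130:330,230:430,::-1],None,fx=3,fy=3))
E
```

```text
0.025512754978789298
0 contact z~ 0.081 f 2.43 [(np.float64(0.0855), -1.24), (np.float64(0.0839), 0.08), (np.float64(0.0824), 0.83), (np.float64(0.0809), 1.27), (np.float64(0.0796), 1.16), (np.float64(0.0781), 3.1)] t 25.8
0.08096060774154584
```

View pics/s6b.png

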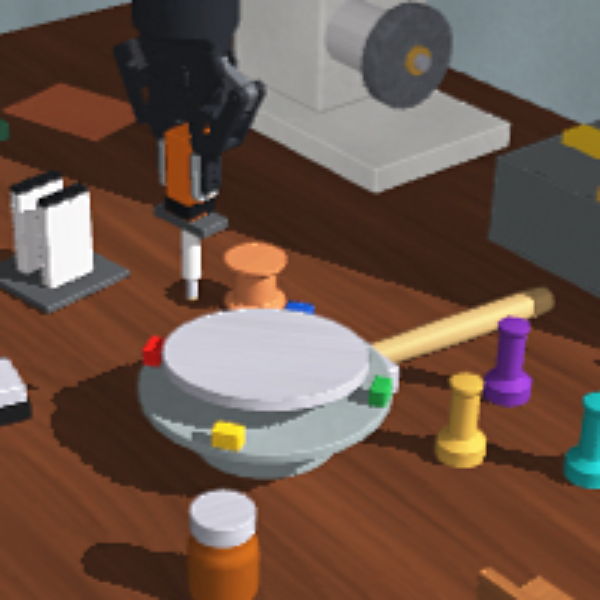

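```bash
cat >> h.py <<'E'
def favg(n=6):
    L=[]
    for _ in range(n): bot.dwell(.02); L.append(get_obs()["wrist_force"][2])
    return np.mean(L),np.std(L)
def touch(k,R,zs=.091):
    P=pt(k); go=lambda z,v: bot.servo_line(tcp([*P,z+.113],R),velocity=v)
    bot.reach(tcp([*P,.10+.113],R),R.as_quat())
    go(zs,.08); bot.dwell(.15); f0,s=favg(); L=[]
    z=zs
    while z>.064:
        z-=.002; go(z,.04); f=favg(4)[0]-f0; L.append((round(float(get_obs()["position"][2]-.111),4),round(float(f),2)))
        if f>4.2: break
    print(k,"noise",round(float(s),2),L,"t",get_obs()["time_s"])
    go(.10,.15)
    return L
E
python3 - <<'E'
from h import *
touch(0,down(-1))
E
```

```text
0 noise 0.5 [(0.089, -0.24), (0.0869, -0.45), (0.085, 0.1), (0.0829, -0.13), (0.0809, -0.69), (0.0791, 1.36), (0.0771, 1.95), (0.0751, 2.88), (0.0731, 3.93), (0.0711, 5.53)] t 30.1833
```

```bash
sed -i 's/z-=.002; go(z,.04); f=favg(4)/z-=.003; go(z,.06); f=favg(3)/; s/f>4.2/f>3.2/; s/zs=.091/zs=.0895/' h.py
python3 - <<'E'
from h import *
R=down(-1)
for k in(1,2,3): touch(k,R)
E
```

```text
1 noise 0.52 [(0.0866, 0.84), (0.0836, 2.18), (0.0806, 3.57)] t 32.3917
2 noise 0.45 [(0.0864, -0.08), (0.0834, 0.24), (0.0807, 1.3), (0.0776, 3.31)] t 34.8417
3 noise 0.48 [(0.0864, -0.52), (0.0833, -0.48), (0.0803, 0.14), (0.0773, -0.32), (0.0744, 0.24), (0.0717, 1.5), (0.0687, 3.53)] t 38.2083
```

Run:
```python
from h import *
R=down(-1)
bot.servo_line(tcp([*pt(3),.235],R),velocity=.3)
bot.reach(tcp([*RT[:2],.235],R),R.as_quat())
bot.servo_line(tcp([*RT[:2],.152],R),velocity=.15)
f0=favg(4)[0]
for z in(.147,.144,.142,.1405,.139,.1375):
    bot.servo_line(tcp([*RT[:2],z],R),velocity=.06); f=favg(3)[0]-f0
    if f>3: break
print(z,f,get_obs()["time_s"])
cv2.imwrite("pics/s7.png",cv2.resize(cam("side")["frame"][130:270,160:320,::-1],None,fx=4,fy=4))
```

```text
0.139 12.226604044662913 42.2083
```

View pics/s7.png

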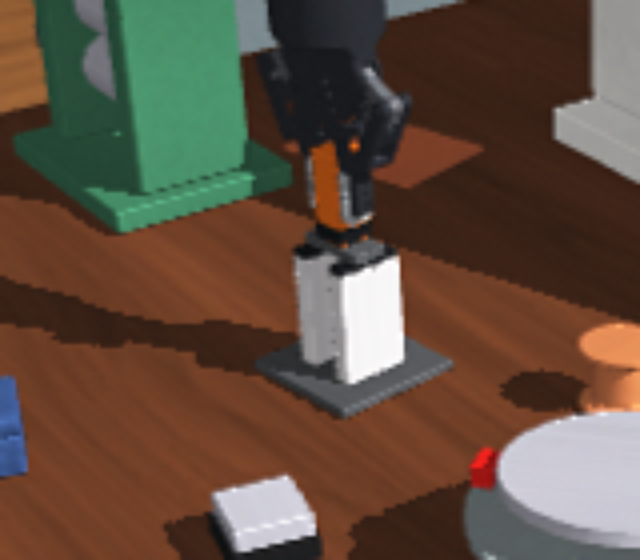

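Run:
```python
from h import *
np.set_printoptions(precision=4,suppress=True)
R=down(-1)
hand.move_gripper(.06); bot.dwell(.05)
bot.servo_line(tcp([*RT[:2],.26],R),velocity=.25)
t=cam("top")
C=lambda x,y:(250+x/4,140+y/4)
for n,p in[("purple",(342,74)),("turq",(542,117)),("hammer",(253,200)),("hammer2",(205,180))]: print(n,px2w(t,*C(*p),.012))
M=np.array([.678,-.1345])
for th in(0,30,60,90,120,150):
    a=np.radians(th)
    for s in(1,-1):
        q=quat([0,0,-1],[s*np.cos(a),s*np.sin(a),0]); print(th,s,kinematics.solve_ik([*M,.044],q.as_quat()),kinematics.solve_ik([.53,-.062,.13],q.as_quat()))
cv2.imwrite("pics/s8.png",cv2.resize(cam("side")["frame"][130:270,160:320,::-1],None,fx=4,fy=4))
print(get_obs()["time_s"])
```

```text
purple [ 0.766  -0.0944  0.012 ]
turq [ 0.7368 -0.2127  0.012 ]
hammer [ 0.6906 -0.0393  0.012 ]
hammer2 [ 0.7034 -0.0112  0.012 ]
0 1 [-0.198   0.676   1.6074 -0.      0.8581 -0.198 ] [-0.1193  0.3607  1.9299 -0.      0.851  -0.1193]
0 -1 [-0.198   0.676   1.6074 -0.      0.8581  2.9436] None
30 1 [-0.198   0.676   1.6074 -0.      0.8581 -0.7216] [-0.1193  0.3607  1.9299 -0.      0.851  -0.6429]
30 -1 [-0.198   0.676   1.6074 -0.      0.8581  2.42  ] [-0.1193  0.3607  1.9299 -0.      0.851   2.4987]
60 1 [-0.198   0.676   1.6074 -0.      0.8581 -1.2452] [-0.1193  0.3607  1.9299 -0.      0.851  -1.1665]
60 -1 [-0.198   0.676   1.6074 -0.      0.8581  1.8964] [-0.1193  0.3607  1.9299 -0.      0.851   1.9751]
90 1 [-0.198   0.676   1.6074 -0.      0.8581 -1.7688] [-0.1193  0.3607  1.9299 -0.      0.851  -1.6901]
90 -1 [-0.198   0.676   1.6074 -0.      0.8581  1.3728] [-0.1193  0.3607  1.9299 -0.      0.851   1.4515]
120 1 [-0.198   0.676   1.6074 -0.      0.8581 -2.2924] [-0.1193  0.3607  1.9299 -0.      0.851  -2.2137]
120 -1 [-0.198   0.676   1.6074 -0.      0.8581  0.8492] [-0.1193  0.3607  1.9299 -0.      0.851   0.9279]
150 1 [-0.198   0.676   1.6074 -0.      0.8581 -2.816 ] [-0.1193  0.3607  1.9299 -0.      0.851  -2.7373]
150 -1 [-0.198   0.676   1.6074 -0.      0.8581  0.3256] [-0.1193  0.3607  1.9299 -0.      0.851   0.4043]
43.4667
```

View pics/s8.png

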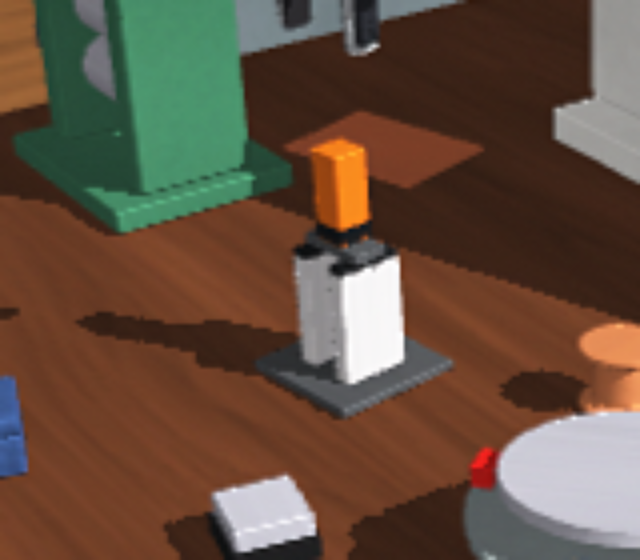

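Run:
```python
from h import *
np.set_printoptions(precision=4,suppress=True)
R=quat([0,0,-1],[0,-1,0])
bot.reach([.65,-.1345,.16],R.as_quat())
w=cam("wrist");cv2.imwrite("pics/w9.png",w["frame"][:,:,::-1]);np.savez("w9.npz",K=w["intrinsics"],V=w["view"])
M=[.678,-.1345];print(w2px(w,[*M,.07]),w2px(w,[*M,.014]),get_obs()["time_s"])
```

```text
[318.8543 203.1798] [318.2438 181.4204] 45.175
```

View pics/w9.png

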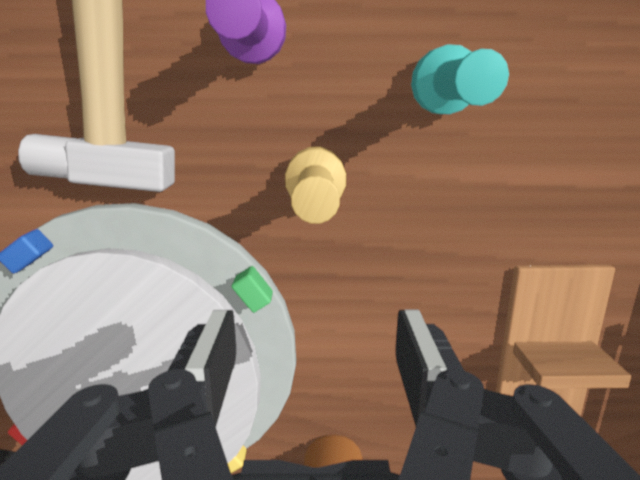

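```bash
cat >> h.py <<'E'
MK=np.array([.6795,-.1335])
E
python3 - <<'E'
from h import *
np.set_printoptions(precision=4,suppress=True)
R=quat([0,0,-1],[0,-1,0])
bot.reach(tcp([*MK,.13],R),R.as_quat())
bot.servo_line(tcp([*MK,.046],R),velocity=.12)
hand.move_gripper(0.0,strength=45)
o=get_obs();print(o["gripper_width"],o["time_s"],o["wrist_force"])
bot.servo_line(tcp([*MK,.06],R),velocity=.06)
bot.servo_line(tcp([*MK,.19],R),velocity=.2)
D=np.array([np.cos(np.radians(225.7)),np.sin(np.radians(225.7))])
P=SC+.056*D
n=np.array([*(-np.sin(np.radians(6))*D),np.cos(np.radians(6))])
Q=Rn.align_vectors([n],[[0,0,1]])[0]
Q=Rn.from_rotvec(np.cross([0,0,1],n)/np.linalg.norm(np.cross([0,0,1],n))*np.radians(6))*R
T=np.array([*P,.0799+.056*np.tan(np.radians(6))])+.046*n
np.savez("pl.npz",T=T,Q=Q.as_quat(),n=n)
bot.reach(tcp(T+[0,0,.03],Q),Q.as_quat())
print(get_obs()["gripper_width"],get_obs()["time_s"],T,n)
d=cam("side");cv2.imwrite("pics/s10.png",cv2.resize(d["frame"][190:330,240:420,::-1],None,fx=4,fy=4))
E
```

```text
0.02264219240919085 46.7583 [-0.1082  1.9441  6.1917]
0.023180314357243263 48.6417 [ 0.5357 -0.0581  0.1315] [0.073  0.0748 0.9945]
```

View pics/s10.png

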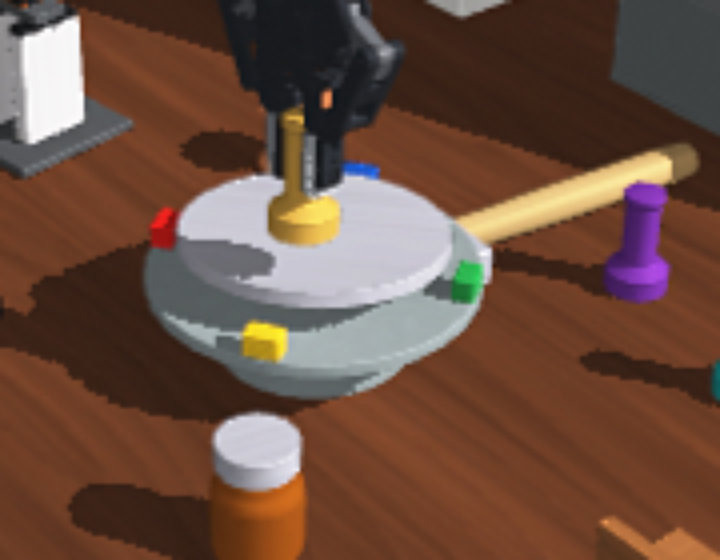

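Run:
```python
from h import *
d=np.load("pl.npz");T=d["T"];Q=Rn.from_quat(d["Q"])
bot.servo_line(tcp(T+[0,0,.008],Q),velocity=.08); bot.dwell(.2)
f0=favg(8)[0];L=[]
for h in np.arange(.0065,-.008,-.001):
    bot.servo_line(tcp(T+[0,0,h],Q),velocity=.03); f=favg(5)[0]-f0;L.append((round(float(h),4),round(float(f),2)))
    if f>2.5: break
print(L,get_obs()["time_s"])
s=cam("side");cv2.imwrite("pics/s11.png",cv2.resize(s["frame"][190:330,240:420,::-1],None,fx=4,fy=4))
```

```text
[(0.0065, -0.08), (0.0055, -0.14), (0.0045, -0.24), (0.0035, -0.15), (0.0025, 0.04), (0.0015, 0.04), (0.0005, 7.38)] 51.7833
```

View pics/s11.png

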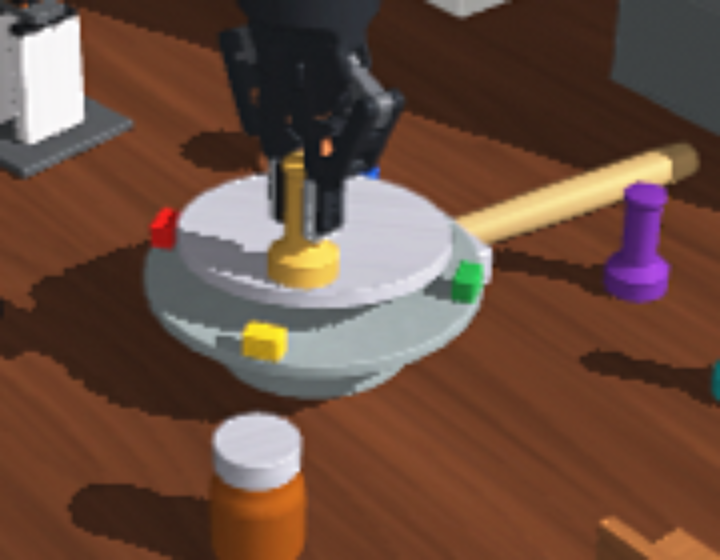

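Contact came within 0.5 mm of the predicted height, so the foot is sitting on the face. I'll release it and retreat along the tool axis.

Run:
```python
from h import *
d=np.load("pl.npz");Q=Rn.from_quat(d["Q"]);y=Q.as_matrix()[:,1]
hand.move_gripper(.07); bot.dwell(.3)
p=get_obs()["position"]
bot.servo_line(p-.1*y,velocity=.12)
bot.reach([.45,.05,.33],quat([0,0,-1],[0,-1,0]).as_quat())
bot.dwell(.3);print(get_obs()["time_s"])
s=cam("side");cv2.imwrite("pics/s12.png",cv2.resize(s["frame"][130:330,220:450,::-1],None,fx=3,fy=3))
t=cam("top");cv2.imwrite("pics/t12.png",t["frame"][:,:,::-1]);cv2.imwrite("pics/t12b.png",cv2.resize(t["frame"][180:300,230:390,::-1],None,fx=5,fy=5))
print(w2px(t,[*(SC+.056*np.array([np.cos(np.radians(225.7)),np.sin(np.radians(225.7))])),.09]))
```

```text
54.65
[325.52278486 252.19543394]
```

View pics/s12.png

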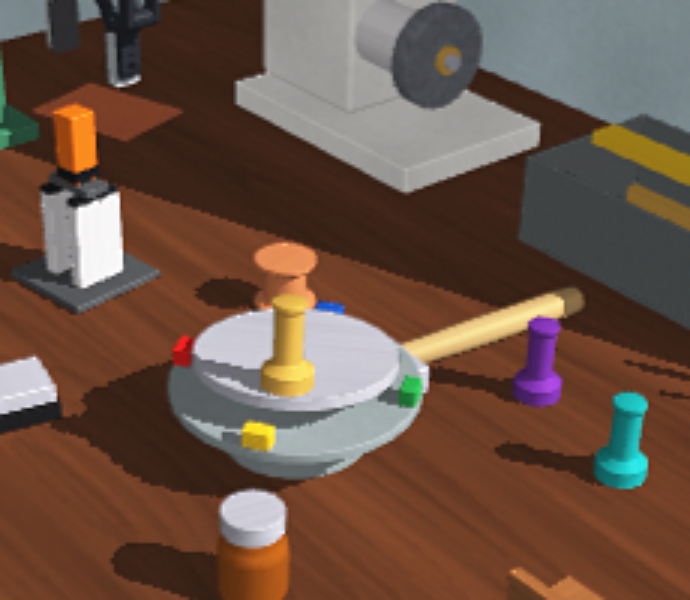

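View pics/t12.png

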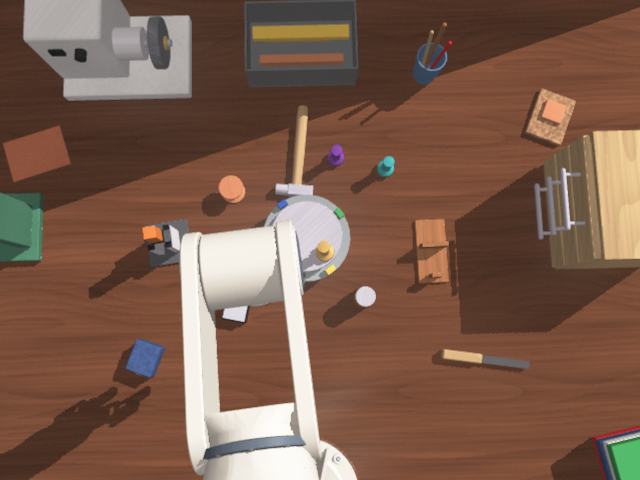

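Both pictures show the marker standing near the yellow tab (about (324,252) in the top view, predicted (325.5,252)). The probe hangs in the rest at (152,234), and the other things are unmoved. I'm handing in.

Run:
```python
from h import *
print(hand_in())
```

```text
the job is handed in; nothing more can be done
None
```

The job is done and handed in at about 55 s of the 72 s limit; no verdict is reported.

- **Probe:** I stood it up, hung it in the rest, let go and took it again from above. After the touches I hung it back; the last pictures show it seated tip down.
- **Touches:** I touched red, yellow, green and blue in that order. I repeated red more firmly, because the first reading there (2.4–3.1 N) was close to the roughly 0.5–1 N force noise. The highest averaged force in the touches was 5.5 N, against the 35 N limit.
- **High side:** the contact heights were about 79.0 mm (red), 85.5 mm (yellow), 81.5 mm (green) and 73.5 mm (blue). That puts the high side about 11° from yellow towards green, with a slope close to the stated 6°.
- **Marker:** I set the brass marker 56 mm out on that side, tilted to match the face. It met the steel within about 1 mm of the predicted height, with 7.4 N on the last 1 mm step. By calculation its foot is about 6 mm above the plate's middle. The last pictures show it standing released, about 1 pixel from the target in the top view.
- **Other things:** the bystanders and the purple and turquoise look-alikes look unmoved in the last top picture. The arm hides part of the steel block there.

One upward line move was refused as out of reach, and nothing moved; I went round another way. No check failed.

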